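# Make up two sample-grinding kits on the lab bench

## Task

Make up two grinding kits without tipping over a vial or the jar, and leave the medium vial and the small ring where they are. For the long two-compartment tray, first lay the large steel ring flat in one compartment and let go of it, then stand the tall vial on the tray floor inside that ring; the star knob lies flat in the other compartment. In the round dish, stand the short wide jar and the solid steel plug side by side, upright on its floor.

Things in the scene. Friction and masses are not known exactly. Their poses are not given: they have to be found in the camera images.
- tray: Fixed stainless tray, 86 mm (its x) by 168 mm (its y), with low walls and one wall across the middle making two equal square compartments, 78 by 78 mm inside, one behind the other along its y; their centres lie at y = +41 and -41 mm, x = 0. Floor 3 mm thick, walls 4 mm thick, wall tops 9 mm above the bench. Origin at the centre of its underside.
- dish: Fixed round stainless dish, 118 mm outside and 110 mm inside diameter, floor 3 mm thick, wall top 9 mm above the bench. Origin at the centre of its underside.
- tall_vial: Slim tall glass vial with white band and black cap, cap 28 mm and glass 26 mm in diameter, 85 mm tall in all (cap the top 18 mm), about 45 g. Loose, starts upright on the bench. Origin at the centre of its underside, z up along its axis.
- medium_vial: Medium glass vial, same style, cap 36 mm and glass 34 mm in diameter, 60 mm tall. Not wanted: it stays where it is, to within 30 mm. Loose, starts upright on the bench. Origin at the centre of its underside, z up along its axis.
- short_jar: Short wide glass jar, same style, cap 48 mm and glass 46 mm in diameter, 45 mm tall (cap the top 14 mm), about 80 g. Loose, starts upright on the bench. Origin at the centre of its underside, z up along its axis.
- large_ring: Large plain steel ring, 56 mm outside and 40 mm inside diameter, 20 mm high, lying flat, about 120 g. Loose, starts upright on the bench. Origin at the centre of its underside, z up along its axis.
- small_ring: Small steel ring, 36 mm outside and 18 mm inside diameter, 20 mm high. Not wanted: it stays where it is, to within 30 mm. Loose, starts upright on the bench. Origin at the centre of its underside, z up along its axis.
- star_knob: Aluminium star-shaped clamp knob with seven rounded lobes and a small brass centre, 46 mm across, 22 mm high, lying flat, about 70 g; grips from any side like a 46 mm disc. Loose, starts upright on the bench. Origin at the centre of its underside, z up along its axis.
- plug: Solid steel grinding plug, a plain upright cylinder 32 mm in diameter and 30 mm high, no hole, about 190 g. Loose, starts upright on the bench. Origin at the centre of its underside, z up along its axis.
Not all that is in view belongs to the job. Leave any blue, green or turquoise look-alike of the plug alone.

How it is judged:
By the outcome, as a careful person would: the job done as asked, in the order asked, and still so for the second after the job is handed in, with the robot touching nothing.
It also fails if it takes over 144 s, if anything falls off the work surface, if the arm or the gripper's body presses on something with over 40 N, if the wrist force passes 120 N, or if a joint passes its speed limit or range.

## Robot

A 6-joint arm with a two-finger parallel gripper is mounted at the origin on the work surface. World frame = base frame: x ahead of the robot, y to its left, z up, the work surface at z = 0. Lengths are in mm, angles in rad, forces in N, time in s.
With the tool pointing down it reaches from about 350 to 775 mm from the base axis. Payload 7.3 kg.
Tool frame: the origin (TCP) lies midway between the tips of the shut fingers; the grasp point (between the pads) lies 19 mm behind it; z points along the fingers, y is the line along which they close (so a half turn about z gives the same grasp; the last joint's range is limited). The gripper opens to 92 mm and grips with 3 to 60 N. Pads are 19 mm wide; open, the fingers measure 130 mm over their backs; the gripper's body (75 mm by 190 mm) begins 47 mm behind the grasp point.
Start: joints at [1.036, 0.342, 1.524, -0, 1.275, -0.146], TCP at [199.003, 485.842, 226.741] pointing down, gripper open.
Joint ranges: [-2.53, 2.53], [-0.77, 2.02], [0.04, 2.7], [-1, 4.14], [0.28, 2.66], [-3.11, 3.11]. Speed limits (rad/s): [2.57, 2.57, 3.14, 3.14, 3.14, 3.14].

## Interface

Orientations are given as [roll, pitch, yaw] about the fixed x, y, z axes, in that order (R = Rz(yaw) Ry(pitch) Rx(roll)).
In Python, from plant import monitor, optics, workorder gives the robot as it stands. The module is installed in compiled form; this text tells all that it offers.
- The arm moves only by the tool servo_tool, never from a script. Its arguments are lists of equal length, an entry for each row: "linear": the shift along the tool's x, y, z as a fraction of full scale, a list of three; "spin": the turn about the tool's z as a fraction of full scale. In form: {"linear": [[dx, dy, dz], ...], "spin": [spin, ...]}. A call has exactly 8 rows; each row shifts and turns the commanded pose from where the row before left it, along the tool's axes as they then stand; what a row does not reach is not made up. Full scale, the value 1, is 200 mm for a shift and 90 degrees for a turn. A row lasts 1/8 s, in which the tool goes at most 62.5 mm and 10.7 degrees, less where a joint would pass 70% of its speed; a pose out of reach is approached as far as the arm can. A call with a number of a shift or a turn outside -1 to 1 is refused whole. A call with a gripper value outside its range is refused whole. "hand" is the opening, from -1 (shut) to 1 (fully open), set as the call begins (left out, the last holds). The fingers move at their own pace and stop on an object; the grip force is fixed at half the most. Time passes only in rows, so rows that do not move let the fingers close, or fill a call up. It gives the time, the measured TCP pose, the force, the opening and the grip force at its end, in the units of the state.
- monitor.get_obs(): the state, without advancing time (a new reading comes with each control period).
- optics.capture(name): name is "side" or "top" or "wrist"; returns a dict with "frame" (480x640x3 uint8, blue, green, red), "K" (3x3 intrinsics, pixels), "world_to_cam" (4x4, takes a point from world to camera coordinates). Camera axes: x right, y down, z forward; pixel columns grow to the right and rows downward; lengths in mm; the calibration is good to about 2 mm. A picture is of the moment at which its call begins. There is no depth.
- workorder.close_job(): hands the job in; it is judged then, once.
The state is a dict: "time": time; "joint_positions": joint angles; "dq": joint speeds; "tau": joint torques, N m; "tool_pos": TCP position; "tcp_rot": TCP orientation; "contact_force": force on the tool from outside, world axes, zero at the start; "moment": the same for the moment, N m; "grip_width": finger opening in mm; "finger_force": force on a finger pad.
Only numpy, scipy, OpenCV 4.12 (cv2) and the standard library are available. Lean on these libraries where they do the work, as an engineer would, in place of code of your own. Each camera call takes 0.05 s, during which the arm holds its last target. There are 200 camera calls.

## Working session

There is one attempt and no reset: what is moved stays moved. The work goes in short steps, Python scripts to look and compute and a tool call to move; the robot and the scene stay as the last step left them, time stands still between calls to the robot, and variables do not carry over. Pictures are saved under pics/ and viewed, at most 14 in all, crops included, and the job is handed in when it is done.

Besides the shell and the picture viewer there is one more tool, called as name([rows], argument=value, ...), one row to a line, values as JSON. servo_tool: Moves the arm, as the interface text tells. Shift numbers are shares of 200 mm and turn numbers shares of 90 degrees, none past 1 either way. Its arguments: {"type":"object","properties":{"linear":{"type":"array","items":{"type":"array","items":{"type":"number","minimum":-1,"maximum":1}}},"spin":{"type":"array","items":{"type":"number","minimum":-1,"maximum":1}},"hand":{"type":"number"}},"required":["linear","spin"]}

```bash
mkdir -p pics; python3 - <<'E'
from plant import monitor, optics
import cv2, numpy as np
print(monitor.get_obs())
for n in ("top","side"):
    d=optics.capture(n); cv2.imwrite(f"pics/{n}0.png",d["frame"]); print(n,d["K"].tolist(),np.round(d["world_to_cam"],4).tolist())
E
```

```text
{'time': 0.0, 'joint_positions': array([ 1.03597885e+00,  3.42725802e-01,  1.52499632e+00, -9.84234839e-06,
        1.27541396e+00, -1.46010763e-01]), 'dq': array([ 4.17480602e-04,  9.85566951e-05,  1.56284352e-03,  1.45126317e-03,
        3.81479872e-04, -1.49652201e-03]), 'tau': array([ 1.44718622e-03, -4.31253290e+01, -2.44218332e+01,  7.18697486e-02,
        5.58645430e-02, -1.32069599e-04]), 'tool_pos': array([198.7991056 , 485.46968848, 226.05059713]), 'tcp_rot': array([-3.14006429e+00, -2.15244648e-04,  2.75278865e+00]), 'contact_force': array([0.15319832, 0.41118747, 0.16026828]), 'moment': array([-0.0791277 , -0.02709502, -0.02583572]), 'finger_force': 0.0, 'grip_width': 91.66986161036381}
top [[463.817637085383, 0.0, 326.14654341666085], [0.0, 463.817637085383, 226.89368593781714], [0.0, 0.0, 1.0]] [[0.016, -0.9999, 0.0008, 9.8947], [-0.9812, -0.0158, -0.1923, 529.0635], [0.1923, 0.0023, -0.9813, 780.1944], [0.0, 0.0, 0.0, 1.0]]
side [[457.5512508735802, 0.0, 329.27911276998503], [0.0, 457.5512508735802, 241.34371472956462], [0.0, 0.0, 1.0]] [[0.7089, -0.7052, 0.011, -359.5087], [-0.4951, -0.5086, -0.7044, 276.8395], [0.5023, 0.4939, -0.7097, 618.8604], [0.0, 0.0, 0.0, 1.0]]
```

View pics/top0.png

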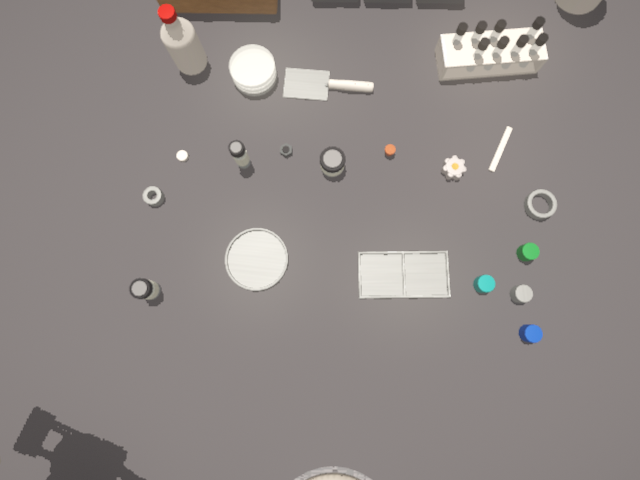

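View pics/side0.png

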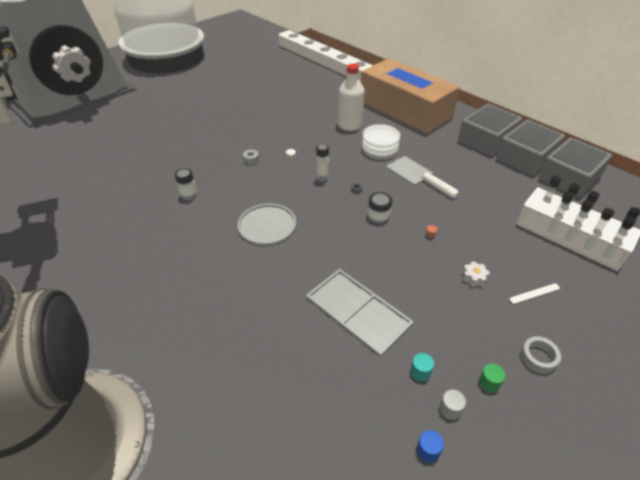

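The top view shows these pixel positions:

| Object | Pixel |
|---|---|
| tall vial cap | (238,150) |
| jar cap | (332,160) |
| star knob | (455,168) |
| large ring | (541,205) |
| grey plug | (523,294), among green (530,252), turquoise (486,284) and blue (533,334) |
| dish | (257,260) |
| tray | (404,274), long axis horizontal |
| medium vial | (140,290) |
| small ring | (152,196) |

The side view shows the same layout. I'll enlarge both views next.

```bash
python3 - <<'E'
import cv2
t=cv2.imread("pics/top0.png"); s=cv2.imread("pics/side0.png")
def crop(im,x,y,w,h,f,n):
    c=cv2.resize(im[y:y+h,x:x+w],None,fx=f,fy=f,interpolation=cv2.INTER_CUBIC)
    for k in range(0,w,20):
        cv2.putText(c,str(x+k),(k*f,10),0,.35,(0,255,255)); cv2.line(c,(k*f,12),(k*f,18),(0,255,255))
    for k in range(0,h,20):
        cv2.putText(c,str(y+k),(0,k*f+4),0,.35,(0,255,255)); cv2.line(c,(26,k*f),(32,k*f),(0,255,255))
    cv2.imwrite(f"pics/{n}.png",c)
crop(t,210,120,150,180,3,"tl"); crop(t,350,140,210,200,3,"tr"); crop(s,220,130,180,110,4,"sl"); crop(s,300,240,265,200,3,"sr")
E
```

```text
(no output)
```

View pics/tl.png

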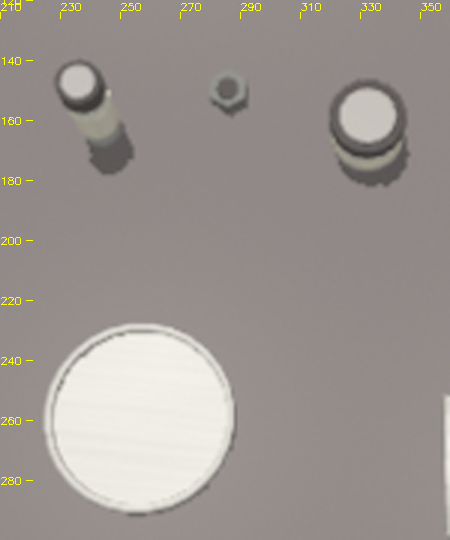

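View pics/tr.png

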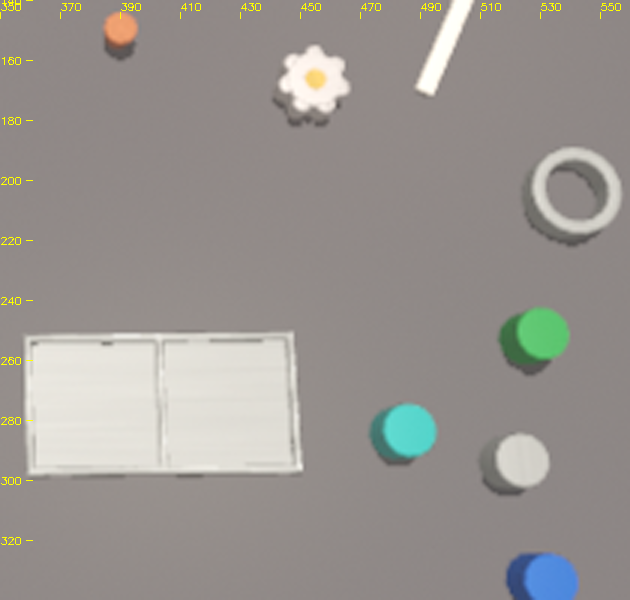

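View pics/sl.png

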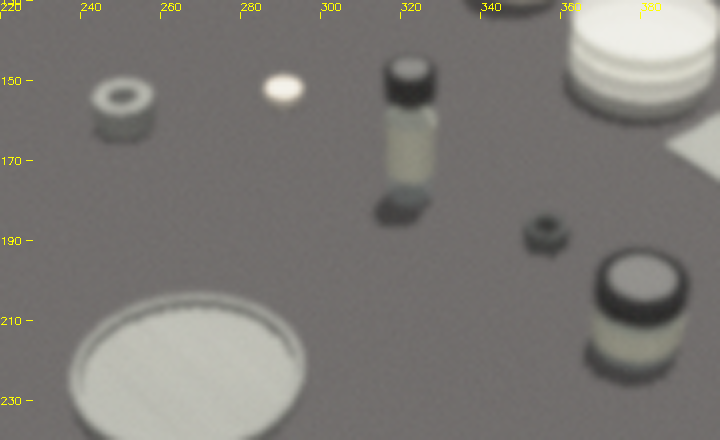

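View pics/sr.png

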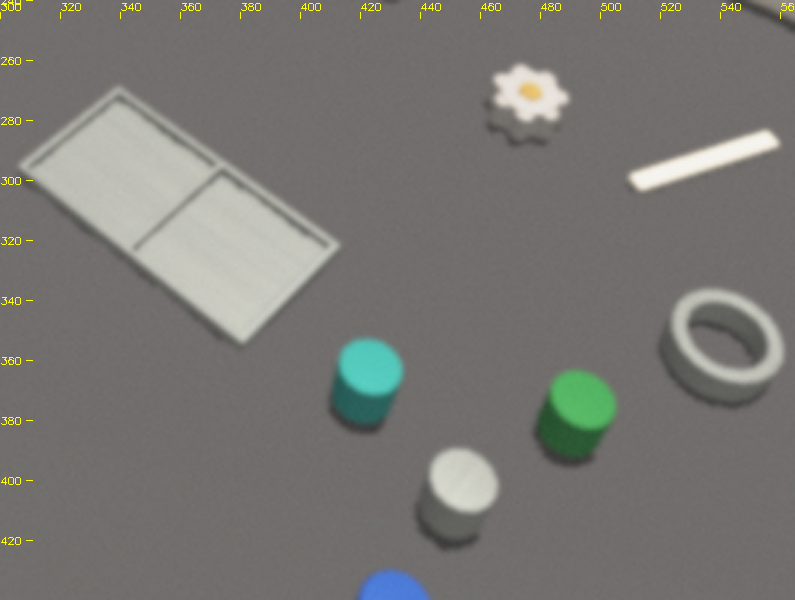

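The crops give these pixel centres for the top faces (tray and dish rows are rim outlines):

| Item | Top view | Side view |
|---|---|---|
| tall vial cap | (236,147.3) | (322.5,147.2) |
| jar cap | (332.3,158.3) | (380.8,199.2) |
| star | (455,166) | (476.7,270.3) |
| large ring | (541.8,204) | (542.3,352) |
| plug | (524,293.3) | (454.3,400) |
| dish rim | (256.7,259.5) | (267,224) |
| tray corners | (358,252), (447.7,250.7), (450.7,296.7), (360,298) | (307.3,295), (339.7,269), (413.3,321.7), (381,354.3) |

```bash
cat > h.py <<'E'
import numpy as np, cv2
from plant import monitor, optics
def P(d): return d["K"]@d["world_to_cam"][:3]
def onplane(d,uv,z):
    M=P(d); A=np.c_[M[:,0],M[:,1],M[:,2]*z+M[:,3]]; w=np.linalg.solve(A,[*uv,1]); return w[:2]/w[2]
def tri(d1,p1,d2,p2):
    X=cv2.triangulatePoints(P(d1),P(d2),np.array(p1,float),np.array(p2,float))[:,0]; return X[:3]/X[3]
def go(xy,z,yaw):
    """shift in tool axes (fractions), spin fraction, from the measured pose"""
    o=monitor.get_obs(); p=o["tool_pos"]; w=o["tcp_rot"][2]; d=np.array([*xy,z])-p
    c,s=np.cos(w),np.sin(w); dy=(yaw-w+np.pi/2)%np.pi-np.pi/2
    print("t",round(o["time"],2),"pos",p.round(1),"yaw",round(w,3),"lin",np.round([(c*d[0]+s*d[1])/200,(s*d[0]-c*d[1])/200,-d[2]/200],3),"spin(-) deg",round(np.degrees(dy),1),"frac",round(-dy/(np.pi/2),3),"w",round(o["grip_width"],1),"ff",round(o["finger_force"],1))
E
python3 - <<'E'
from h import *
t=optics.capture("top");s=optics.capture("side")
for n,a,b,z in [("tall",(236,147.3),(322.5,147.2),85),("jar",(332.3,158.3),(380.8,199.2),45),("star",(455,166),(476.7,270.3),22),("ring",(541.8,204),(542.3,352),20),("plug",(524,293.3),(454.3,400),30),("dish",(256.7,259.5),(267,224),9)]:
    print(n,tri(t,a,s,b).round(1),onplane(t,a,z).round(1),onplane(s,b,z).round(1))
for a,b in zip([(358,252),(447.7,250.7),(450.7,296.7),(360,298)],[(339.7,269),(413.3,321.7),(381,354.3),(307.3,295)]): print("tray",onplane(t,a,9).round(1),onplane(s,b,9).round(1),tri(t,a,s,b).round(1))
for n,a,z in [("green",(531,251.3),30),("turq",(486.7,283.7),30),("blue",(533.7,333.7),30),("nut",(286,149.5),8),("orange",(390,149.5),15)]: print(n,onplane(t,a,z).round(1))
E
```

```text
tall [665.3 181.4  81.9] [663.9 180.9] [662.4 177.9]
jar [661.5   8.7  42.6] [660.3   9. ] [659.6   6.8]
star [ 657.2 -225.5   20.2] [ 656.9 -225.3] [ 655.1 -225.9]
ring [ 586.4 -388.    17.2] [ 585.4 -386.3] [ 584.5 -388.3]
plug [ 417.6 -338.4   28. ] [ 417.6 -337.6] [ 416.4 -338.5]
dish [474.5 147.2   3. ] [473.3 146.7] [471.3 141.6]
tray [490.4 -41.7] [489.8 -44.3] [491.2 -42.2   6. ]
tray [ 495.5 -209.2] [ 493.9 -210.2] [ 495.6 -209.6    6.8]
tray [ 410.5 -211.8] [ 409.2 -212.6] [ 410.4 -212.1    7.2]
tray [405.5 -45.6] [406.6 -46.9] [406.2 -46.1   8.5]
green [ 493.7 -355.4]
turq [ 433.7 -271.7]
blue [ 347.3 -350.1]
nut [690.   99.3]
orange [ 690.6 -102.7]
```

servo_tool([
  [0, 0, 0],
  [0, 0, 0],
  [0, 0, 0],
  [0, 0, 0],
  [0, 0, 0],
  [0, 0, 0],
  [0, 0, 0],
  [0, 0, 0],
], spin=[0.094, 0.094, 0.094, 0.094, 0.094, 0.094, 0.094, 0.094], hand=1)

```text
time: 1.2
tool_pos: [198.9, 485.7, 226.5]
tcp_rot: [-3.141, 0.0, 1.567]
contact_force: [0.5, 0.8, 0.8]
grip_width: 91.9
finger_force: 0.0
```

```bash
python3 -c "
from h import *
go((585.3,-387.3),90,np.pi/2)"
```

```text
t 1.2 pos [198.9 485.7 226.5] yaw 1.567 lin [-4.357  1.95   0.683] spin(-) deg 0.2 frac -0.003 w 91.9 ff 0.0
```

servo_tool([
  [-0.2, 0.15, 0],
  [-0.25, 0.17, 0],
  [-0.25, 0.17, 0],
  [-0.25, 0.17, 0],
  [-0.25, 0.17, 0],
  [-0.25, 0.17, 0],
  [-0.25, 0.16, 0],
  [-0.25, 0.16, 0],
], spin=[0, 0, 0, 0, 0, 0, 0, 0])

```text
time: 2.2
tool_pos: [464.1, 94.2, 226.7]
tcp_rot: [3.141, -0.0, 1.571]
contact_force: [-0.0, 1.1, 0.8]
grip_width: 91.5
finger_force: 0.0
```

servo_tool([
  [-0.25, 0.1, 0],
  [-0.25, 0.1, 0],
  [-0.25, 0.1, 0],
  [-0.25, 0.1, 0.1],
  [-0.25, 0.1, 0.1],
  [-0.25, 0.1, 0.1],
  [-0.25, 0.03, 0.1],
  [-0.2, 0, 0],
], spin=[0, 0, 0, 0, 0, 0, 0, 0])

```text
time: 3.2
tool_pos: [588.7, -295.3, 143.8]
tcp_rot: [-3.138, -0.002, 1.571]
contact_force: [1.0, -0.3, 0.7]
grip_width: 91.7
finger_force: 0.0
```

```bash
python3 -c "
from h import *
go((585.3,-387.3),50,np.pi/2)"
```

```text
t 3.2 pos [ 588.7 -295.3  143.8] yaw 1.571 lin [-0.46  -0.017  0.469] spin(-) deg -0.0 frac 0.0 w 91.7 ff 0.0
```

servo_tool([
  [-0.1, 0, 0],
  [-0.15, -0.01, 0],
  [-0.15, -0.007, 0],
  [-0.06, 0, 0],
  [0, 0, 0.05],
  [0, 0, 0],
  [0, 0, 0],
  [0, 0, 0],
], spin=[0, 0, 0, 0, 0, 0, 0, 0])

```text
time: 4.2
tool_pos: [586.6, -385.2, 137.1]
tcp_rot: [3.141, 0.0, 1.572]
contact_force: [0.3, 0.6, 0.6]
grip_width: 91.9
finger_force: 0.0
```

```bash
python3 - <<'E'
from h import *
d=optics.capture("wrist"); f=d["frame"].copy()
M=P(d); print(d["world_to_cam"].round(3).tolist())
for r,z in((28,20),(20,20)):
    a=np.linspace(0,2*np.pi,60); X=np.c_[585.3+r*np.cos(a),-387.3+r*np.sin(a),0*a+z,0*a+1]@M.T
    cv2.polylines(f,[(X[:,:2]/X[:,2:]).astype(int)],True,(0,0,255),1)
cv2.imwrite("pics/w1.png",f); go((585.3,-387.3),6,np.pi/2)
E
```

```text
[[1.0, 0.002, 0.002, -586.426], [0.001, -0.964, 0.265, -381.094], [0.002, -0.265, -0.964, 199.127], [0.0, 0.0, 0.0, 1.0]]
t 4.25 pos [ 586.6 -385.4  137.1] yaw 1.572 lin [-0.01  -0.006  0.655] spin(-) deg -0.1 frac 0.001 w 91.6 ff 0.0
```

View pics/w1.png

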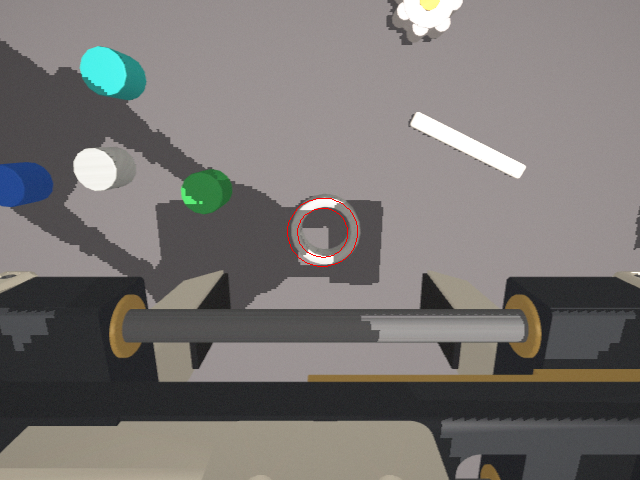

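In the wrist view the large ring sits at about (324,231) and the predicted circles overlay it to within about 2 px. The measurement holds, so I'll descend.

servo_tool([
  [-0.01, -0.006, 0.1],
  [0, 0, 0.15],
  [0, 0, 0.15],
  [0, 0, 0.12],
  [0, 0, 0.08],
  [0, 0, 0.035],
  [0, 0, 0.02],
  [0, 0, 0],
], spin=[0, 0, 0, 0, 0, 0, 0, 0])

```text
time: 5.25
tool_pos: [585.4, -388.1, 6.3]
tcp_rot: [3.141, 0.001, 1.572]
contact_force: [-0.2, 0.3, -0.2]
grip_width: 91.7
finger_force: 0.0
```

servo_tool([
  [0, 0, 0],
  [0, 0, 0],
  [0, 0, 0],
  [0, 0, 0],
  [0, 0, 0],
  [0, 0, 0],
  [0, 0, 0],
  [0, 0, 0],
], spin=[0, 0, 0, 0, 0, 0, 0, 0], hand=-1)

```text
time: 6.25
tool_pos: [585.2, -387.9, 5.9]
tcp_rot: [3.141, 0.0, 1.572]
contact_force: [0.3, 1.0, 0.4]
grip_width: 55.7
finger_force: 30.0
```

servo_tool([
  [0, 0, -0.05],
  [0, 0, -0.15],
  [0, 0, -0.2],
  [0.1, -0.06, 0],
  [0.2, -0.12, 0],
  [0.2, -0.13, 0],
  [0.2, -0.13, 0],
  [0.2, -0.13, 0],
], spin=[0, 0, 0, 0, 0, 0, 0, 0])

```text
time: 7.25
tool_pos: [469.9, -206.7, 86.2]
tcp_rot: [3.141, 0.0, 1.571]
contact_force: [0.4, 0.6, -1.5]
grip_width: 55.8
finger_force: 30.0
```

servo_tool([
  [0.12, -0.06, 0],
  [0.075, -0.04, 0],
  [0, 0, 0],
  [0, 0, 0],
  [0, 0, 0],
  [0, 0, 0],
  [0, 0, 0],
  [0, 0, 0],
], spin=[0, 0, 0, 0, 0, 0, 0, 0])

```text
time: 8.25
tool_pos: [450.9, -169.1, 85.7]
tcp_rot: [3.142, -0.0, 1.571]
contact_force: [-1.1, 0.9, -1.5]
grip_width: 55.6
finger_force: 30.0
```

```bash
python3 - <<'E'
from h import *
d=optics.capture("wrist"); f=d["frame"].copy(); M=P(d)
e=np.array([.03,-.9996]);n=np.array([.9996,.03]);c=np.array([450.2,-127.7])
for X in [[c+i*43*n+j*84*e for i,j in((-1,-1),(1,-1),(1,1),(-1,1))]]:
    X=np.c_[np.array(X),np.full(4,9),np.ones(4)]@M.T
    cv2.polylines(f,[(X[:,:2]/X[:,2:]).astype(int)],True,(0,0,255),1)
cv2.imwrite("pics/w2.png",f); go((451.4,-168.7),10.5,np.pi/2)
E
```

```text
t 8.3 pos [ 450.9 -169.    85.7] yaw 1.571 lin [0.001 0.002 0.376] spin(-) deg -0.0 frac 0.0 w 55.4 ff 30.0
```

View pics/w2.png

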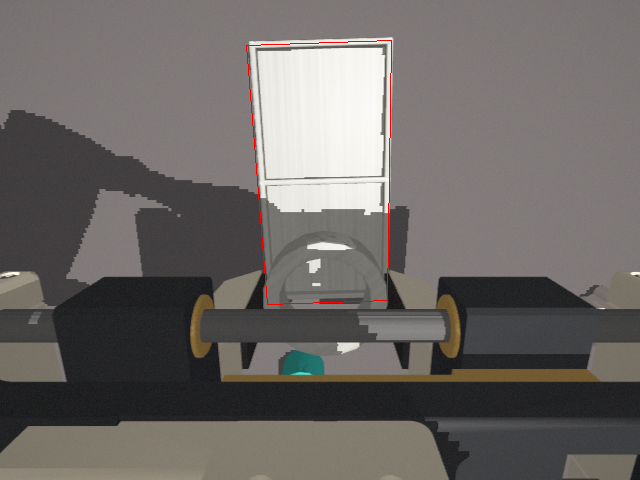

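The tray outline in the wrist view (left side from (250,43) to (267,303)) matches the prediction to within 2 px. The ring hangs over the near compartment, so I'll lower it to just above the wall tops.

servo_tool([
  [0, 0, 0.1],
  [0, 0, 0.12],
  [0, 0, 0.08],
  [0, 0, 0.05],
  [0, 0, 0.022],
  [0, 0, 0],
  [0, 0, 0],
  [0, 0, 0],
], spin=[0, 0, 0, 0, 0, 0, 0, 0])

```text
time: 9.3
tool_pos: [451.2, -169.1, 11.7]
tcp_rot: [3.141, 0.0, 1.572]
contact_force: [0.6, 1.3, -0.4]
grip_width: 55.6
finger_force: 30.0
```

servo_tool([
  [0, 0, 0],
  [0, 0, 0],
  [0, 0, 0],
  [0, 0, 0],
  [0, 0, 0],
  [0, 0, -0.05],
  [0, 0, -0.15],
  [0, 0, -0.2],
], spin=[0, 0, 0, 0, 0, 0, 0, 0], hand=0.7)

```text
time: 10.3
tool_pos: [450.4, -168.7, 92.2]
tcp_rot: [-3.14, -0.001, 1.572]
contact_force: [0.1, -0.4, 0.4]
grip_width: 78.3
finger_force: 0.0
```

```bash
python3 - <<'E'
from h import *
go((656.2,-225.6),100,np.pi/2)
E
```

```text
t 10.3 pos [ 450.4 -168.7   92.2] yaw 1.572 lin [-0.285  1.029 -0.039] spin(-) deg -0.0 frac 0.0 w 78.3 ff 0.0
```

servo_tool([
  [-0.03, 0.1, 0],
  [-0.05, 0.2, 0],
  [-0.05, 0.2, 0],
  [-0.05, 0.2, 0],
  [-0.05, 0.2, 0],
  [-0.055, 0.129, 0],
  [0, 0, 0.1],
  [0, 0, 0.1],
], spin=[0, 0, 0, 0, 0, 0, 0, 0], hand=0.9)

```text
time: 11.3
tool_pos: [657.0, -225.9, 51.3]
tcp_rot: [3.141, 0.0, 1.572]
contact_force: [-0.5, 0.2, -0.7]
grip_width: 87.4
finger_force: 0.0
```

```bash
python3 - <<'E'
from h import *
go((656.2,-225.6),6,np.pi/2)
E
```

```text
t 11.3 pos [ 657.  -225.9   51.3] yaw 1.572 lin [ 0.001 -0.004  0.227] spin(-) deg -0.0 frac 0.001 w 87.4 ff 0.0
```

servo_tool([
  [0, -0.003, 0.08],
  [0, 0, 0.08],
  [0, 0, 0.05],
  [0, 0, 0.017],
  [0, 0, 0],
  [0, 0, 0],
  [0, 0, 0],
  [0, 0, 0],
], spin=[0, 0, 0, 0, 0, 0, 0, 0])

```text
time: 12.3
tool_pos: [656.3, -225.9, 6.2]
tcp_rot: [3.141, 0.0, 1.572]
contact_force: [0.6, 0.5, 0.1]
grip_width: 87.1
finger_force: 0.0
```

servo_tool([
  [0, 0, 0],
  [0, 0, 0],
  [0, 0, 0],
  [0, 0, 0],
  [0, 0, 0],
  [0, 0, 0],
  [0, 0, 0],
  [0, 0, 0],
], spin=[0, 0, 0, 0, 0, 0, 0, 0], hand=-1)

```text
time: 13.3
tool_pos: [656.2, -225.8, 5.9]
tcp_rot: [3.142, -0.0, 1.572]
contact_force: [0.9, -0.2, -0.2]
grip_width: 45.4
finger_force: 30.0
```

servo_tool([
  [0, 0, -0.05],
  [0, 0, -0.15],
  [0, 0, -0.2],
  [0.1, -0.12, 0],
  [0.12, -0.2, 0],
  [0.15, -0.2, 0],
  [0.15, -0.2, 0],
  [0.12, -0.2, 0],
], spin=[0, 0, 0, 0, 0, 0, 0, 0])

```text
time: 14.3
tool_pos: [470.9, -97.0, 86.7]
tcp_rot: [3.14, 0.0, 1.572]
contact_force: [0.1, -0.2, -0.7]
grip_width: 45.4
finger_force: 30.0
```

```bash
python3 - <<'E'
from h import *
go((449,-86.7),10.5,np.pi/2)
E
```

```text
t 14.3 pos [470.9 -97.   86.7] yaw 1.572 lin [ 0.051 -0.109  0.381] spin(-) deg -0.1 frac 0.001 w 45.4 ff 30.0
```

servo_tool([
  [0.04, -0.08, 0],
  [0.011, -0.025, 0.05],
  [0, 0, 0.1],
  [0, 0, 0.1],
  [0, 0, 0.07],
  [0, 0, 0.04],
  [0, 0, 0.02],
  [0, 0, 0],
], spin=[0, 0, 0, 0, 0, 0, 0, 0])

```text
time: 15.3
tool_pos: [451.2, -87.8, 9.9]
tcp_rot: [3.141, -0.0, 1.572]
contact_force: [0.5, -1.3, -0.5]
grip_width: 44.9
finger_force: 30.0
```

servo_tool([
  [0, 0, 0],
  [0, 0, 0],
  [0, 0, 0],
  [0, 0, 0],
  [0, 0, 0],
  [0, 0, -0.05],
  [0, 0, -0.15],
  [0, 0, -0.2],
], spin=[0, 0, 0, 0, 0, 0, 0, 0], hand=0.5)

```text
time: 16.3
tool_pos: [450.5, -87.6, 90.8]
tcp_rot: [-3.14, -0.001, 1.571]
contact_force: [0.8, 0.5, 0.6]
grip_width: 68.7
finger_force: 0.0
```

servo_tool([
  [0.1, 0.1, -0.15],
  [0.2, 0.15, -0.15],
  [0.2, 0.18, 0],
  [0.2, 0.18, 0],
  [0.2, 0.18, 0],
  [0.2, 0.15, 0],
  [0.15, 0.1, 0],
  [0.05, 0.02, 0],
], spin=[0, 0, 0, 0, 0, 0, 0, 0])

```text
time: 17.3
tool_pos: [663.1, 174.2, 149.9]
tcp_rot: [-3.142, -0.0, 1.573]
contact_force: [0.2, -0.8, -0.0]
grip_width: 68.7
finger_force: 0.0
```

```bash
python3 - <<'E'
from h import *
go((663.5,180),28,np.pi/2)
d=optics.capture("top"); f=cv2.resize(d["frame"][130:330,210:560],None,fx=2.2,fy=2.2,interpolation=cv2.INTER_CUBIC); cv2.imwrite("pics/top2.png",f)
E
```

```text
t 17.3 pos [663.1 174.2 149.9] yaw 1.573 lin [0.029 0.002 0.609] spin(-) deg -0.2 frac 0.002 w 68.7 ff 0.0
```

View pics/top2.png

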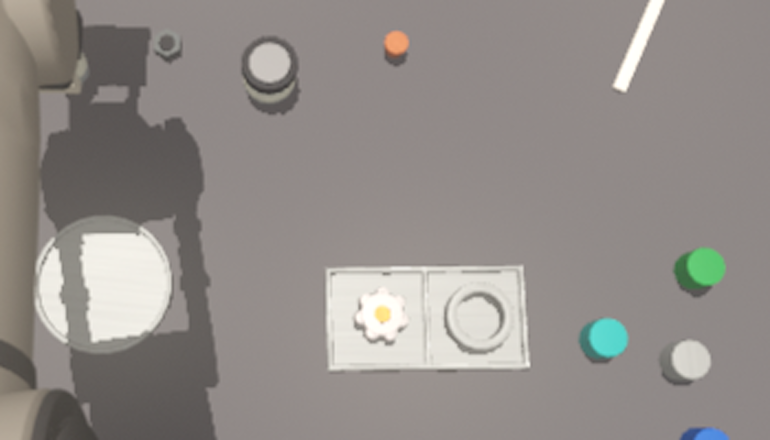

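Star (crop (382,314)) and ring (crop (479,317)) both lie flat in their compartments. Next is the tall vial.

```bash
python3 - <<'E'
from h import *
d=optics.capture("top"); print(onplane(d,(427.7,274.1),23).round(1))
w=optics.capture("wrist"); f=w["frame"].copy(); M=P(w)
a=np.linspace(0,2*np.pi,60); X=np.c_[663.5+14*np.cos(a),180+14*np.sin(a),0*a+85,0*a+1]@M.T
cv2.polylines(f,[(X[:,:2]/X[:,2:]).astype(int)],True,(0,0,255),1); cv2.imwrite("pics/w3.png",f)
E
```

```text
[ 449.9 -167.7]
```

View pics/w3.png

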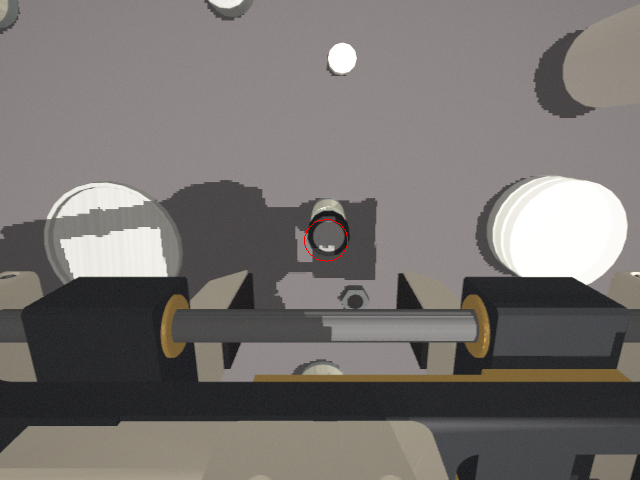

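The cap centre reads (328,234) in the wrist view against (326,241) predicted, so the vial is nearer (664.5, 182).

servo_tool([
  [0.039, 0.007, 0],
  [0, 0, 0.1],
  [0, 0, 0.12],
  [0, 0, 0.12],
  [0, 0, 0.12],
  [0, 0, 0.09],
  [0, 0, 0.04],
  [0, 0, 0.015],
], spin=[0, 0, 0, 0, 0, 0, 0, 0])

```text
time: 18.45
tool_pos: [664.4, 180.1, 29.0]
tcp_rot: [3.141, -0.0, 1.571]
contact_force: [0.4, -0.1, 0.5]
grip_width: 68.9
finger_force: 0.0
```

servo_tool([
  [0, 0, 0],
  [0, 0, 0],
  [0, 0, 0],
  [0, 0, 0],
  [0, 0, 0],
  [0, 0, 0],
  [0, 0, 0],
  [0, 0, 0],
], spin=[0, 0, 0, 0, 0, 0, 0, 0], hand=-1)

```text
time: 19.45
tool_pos: [664.3, 180.2, 29.1]
tcp_rot: [3.141, -0.0, 1.572]
contact_force: [-0.4, -0.4, 1.1]
grip_width: 27.0
finger_force: 30.0
```

servo_tool([
  [0, 0, -0.05],
  [0, 0, -0.1],
  [0, 0, -0.15],
  [0, 0, -0.15],
  [-0.1, -0.05, -0.05],
  [-0.2, -0.1, 0],
  [-0.2, -0.12, 0],
  [-0.2, -0.12, 0],
], spin=[0, 0, 0, 0, 0, 0, 0, 0])

```text
time: 20.45
tool_pos: [586.0, 39.0, 130.7]
tcp_rot: [3.139, 0.0, 1.572]
contact_force: [1.0, -0.2, -1.1]
grip_width: 26.6
finger_force: 30.0
```

```bash
python3 - <<'E'
from h import *
go((450,-168),100,np.pi/2)
E
```

```text
t 20.45 pos [586.   39.  130.7] yaw 1.572 lin [-1.034 -0.681  0.153] spin(-) deg -0.1 frac 0.001 w 26.6 ff 30.0
```

servo_tool([
  [-0.2, -0.13, 0],
  [-0.2, -0.13, 0],
  [-0.2, -0.13, 0],
  [-0.2, -0.13, 0],
  [-0.15, -0.1, 0],
  [-0.08, -0.061, 0],
  [-0.01, 0, 0.1],
  [0, 0, 0.05],
], spin=[0, 0, 0, 0, 0, 0, 0, 0])

```text
time: 21.45
tool_pos: [450.4, -168.4, 99.5]
tcp_rot: [3.14, 0.001, 1.571]
contact_force: [-0.1, 0.8, 0.6]
grip_width: 26.6
finger_force: 30.0
```

```bash
python3 - <<'E'
from h import *
go((450,-169),32,np.pi/2)
f=optics.capture("wrist")["frame"][20:400,140:520]; g=optics.capture("side")["frame"][200:370,290:440]
g=cv2.resize(g,None,fx=2.24,fy=2.24,interpolation=cv2.INTER_CUBIC)[:380]
cv2.imwrite("pics/w4.png",np.hstack([f,g]))
E
```

```text
t 21.45 pos [ 450.4 -168.4   99.5] yaw 1.571 lin [-0.003 -0.002  0.337] spin(-) deg 0.0 frac -0.0 w 26.6 ff 30.0
```

View pics/w4.png

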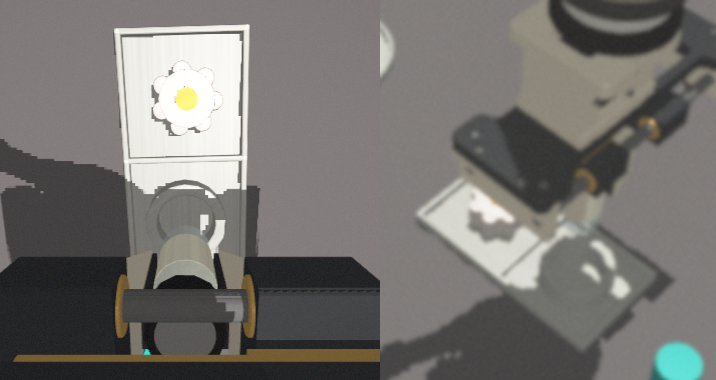

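The wrist view (left) shows the vial gripped upright and lined up over the ring at (186,215). I'll lower it slowly.

servo_tool([
  [-0.003, 0, 0.06],
  [0, 0, 0.07],
  [0, 0, 0.07],
  [0, 0, 0.06],
  [0, 0, 0.04],
  [0, 0, 0.02],
  [0, 0, 0.012],
  [0, 0, 0],
], spin=[0, 0, 0, 0, 0, 0, 0, 0])

```text
time: 22.55
tool_pos: [450.4, -168.6, 32.6]
tcp_rot: [3.141, 0.0, 1.572]
contact_force: [-0.2, 0.0, -0.7]
grip_width: 27.0
finger_force: 30.0
```

servo_tool([
  [0, 0, 0],
  [0, 0, 0],
  [0, 0, 0],
  [0, 0, 0],
  [0, 0, 0],
  [0, 0, 0],
  [0, 0, 0],
  [0, 0, 0],
], spin=[0, 0, 0, 0, 0, 0, 0, 0], hand=0)

```text
time: 23.55
tool_pos: [450.3, -168.5, 32.5]
tcp_rot: [3.142, -0.0, 1.572]
contact_force: [0.4, 0.5, -0.0]
grip_width: 46.0
finger_force: 0.0
```

servo_tool([
  [0, 0, -0.05],
  [0, 0, -0.1],
  [0, 0, -0.15],
  [0, 0, -0.2],
  [0, 0, -0.15],
  [0, 0, 0],
  [0.1, 0.1, 0],
  [0.15, 0.15, 0],
], spin=[0, 0, 0, 0, 0, 0, 0, 0])

```text
time: 24.55
tool_pos: [500.0, -118.4, 162.0]
tcp_rot: [-3.14, -0.0, 1.569]
contact_force: [0.3, -0.4, -0.1]
grip_width: 45.6
finger_force: 0.0
```

```bash
python3 - <<'E'
from h import *
go((660.8,8.5),100,np.pi/2)
E
```

```text
t 24.55 pos [ 500.  -118.4  162. ] yaw 1.569 lin [0.636 0.803 0.31 ] spin(-) deg 0.1 frac -0.001 w 45.6 ff 0.0
```

servo_tool([
  [0.1, 0.12, 0],
  [0.15, 0.2, 0],
  [0.15, 0.2, 0],
  [0.15, 0.18, 0],
  [0.086, 0.103, 0],
  [0, 0, 0.12],
  [0, 0, 0.12],
  [0, 0, 0.06],
], spin=[0, 0, 0, 0, 0, 0, 0, 0], hand=1)

```text
time: 25.55
tool_pos: [659.5, 9.0, 100.0]
tcp_rot: [-3.138, -0.0, 1.572]
contact_force: [-0.4, 0.0, 0.4]
grip_width: 91.7
finger_force: 0.0
```

```bash
python3 - <<'E'
from h import *
go((660.8,8.5),10,np.pi/2)
w=optics.capture("wrist"); f=w["frame"].copy(); M=P(w)
a=np.linspace(0,2*np.pi,60); X=np.c_[660.8+24*np.cos(a),8.5+24*np.sin(a),0*a+45,0*a+1]@M.T
cv2.polylines(f,[(X[:,:2]/X[:,2:]).astype(int)],True,(0,0,255),1)
g=optics.capture("top")["frame"][240:310,350:460]; g=cv2.resize(g,None,fx=3.4,fy=3.4,interpolation=cv2.INTER_CUBIC)
h=np.zeros((480,374,3),np.uint8);h[:g.shape[0]]=g[:480,:374]
cv2.imwrite("pics/w5.png",np.hstack([f[:,120:540],h]))
E
```

```text
t 25.55 pos [659.5   9.  100. ] yaw 1.572 lin [-0.003  0.007  0.45 ] spin(-) deg -0.1 frac 0.001 w 91.7 ff 0.0
```

View pics/w5.png

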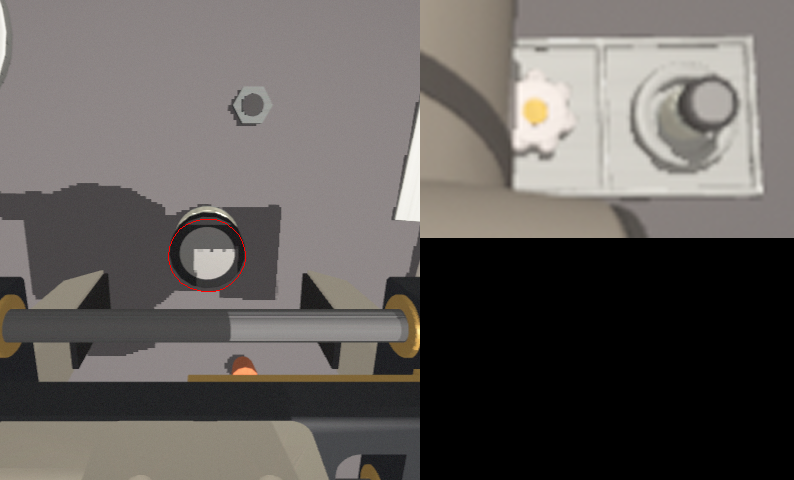

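The vial stands upright inside the ring (cap at (708,104) in the inset). The jar cap at (207,252) is within about 3 px of the prediction, so I'll go down on the jar.

servo_tool([
  [0.003, 0.005, 0.08],
  [0, 0, 0.11],
  [0, 0, 0.11],
  [0, 0, 0.08],
  [0, 0, 0.05],
  [0, 0, 0.02],
  [0, 0, 0],
  [0, 0, 0],
], spin=[0, 0, 0, 0, 0, 0, 0, 0])

```text
time: 26.65
tool_pos: [662.3, 9.4, 13.3]
tcp_rot: [3.14, 0.0, 1.572]
contact_force: [-0.0, 0.2, -0.0]
grip_width: 91.8
finger_force: 0.0
```

servo_tool([
  [0, 0, 0],
  [0, 0, 0],
  [0, 0, 0],
  [0, 0, 0],
  [0, 0, 0],
  [0, 0, 0],
  [0, 0, 0],
  [0, 0, 0],
], spin=[0, 0, 0, 0, 0, 0, 0, 0], hand=-1)

```text
time: 27.65
tool_pos: [661.7, 9.4, 12.5]
tcp_rot: [-3.141, -0.0, 1.572]
contact_force: [0.4, -0.1, 0.6]
grip_width: 47.4
finger_force: 30.0
```

servo_tool([
  [0, 0, -0.05],
  [0, 0, -0.15],
  [0, 0, -0.2],
  [0.1, -0.1, 0],
  [0.15, -0.18, 0],
  [0.2, -0.2, 0],
  [0.15, -0.2, 0],
  [0.1, -0.15, 0],
], spin=[0, 0, 0, 0, 0, 0, 0, 0])

```text
time: 28.65
tool_pos: [494.1, 150.6, 93.3]
tcp_rot: [3.141, -0.0, 1.573]
contact_force: [-0.3, 0.3, -0.3]
grip_width: 47.1
finger_force: 30.0
```

```bash
python3 - <<'E'
from h import *
go((473,167.5),13.3,np.pi/2)
w=optics.capture("wrist"); f=w["frame"].copy(); M=P(w)
a=np.linspace(0,2*np.pi,60)
for r in(59,55):
    X=np.c_[473+r*np.cos(a),145.5+r*np.sin(a),0*a+9,0*a+1]@M.T
    cv2.polylines(f,[(X[:,:2]/X[:,2:]).astype(int)],True,(0,0,255),1)
cv2.imwrite("pics/w6.png",f)
E
```

```text
t 28.65 pos [494.1 150.6  93.3] yaw 1.573 lin [ 0.085 -0.105  0.4  ] spin(-) deg -0.1 frac 0.001 w 47.1 ff 30.0
```

View pics/w6.png

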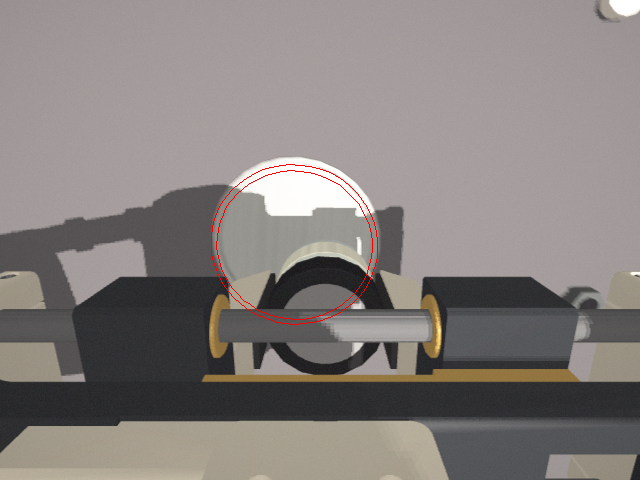

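The dish rim spans columns 212–380 with its top edge at row 157, against 164 predicted. That puts the dish centre near (473.5, 148), so the jar goes to y = 169 and the plug to y = 119.

servo_tool([
  [0.06, -0.07, 0],
  [0.032, -0.033, 0.05],
  [0, 0, 0.1],
  [0, 0, 0.1],
  [0, 0, 0.07],
  [0, 0, 0.04],
  [0, 0, 0.024],
  [0, 0, 0],
], spin=[0, 0, 0, 0, 0, 0, 0, 0])

```text
time: 29.7
tool_pos: [475.4, 167.7, 15.9]
tcp_rot: [3.141, -0.0, 1.571]
contact_force: [-0.4, 0.5, -0.2]
grip_width: 47.4
finger_force: 30.0
```

servo_tool([
  [0, 0, 0],
  [0, 0, 0],
  [0, 0, 0],
  [0, 0, 0],
  [0, 0, 0],
  [0, 0, 0],
  [0, 0, 0],
  [0, 0, 0],
], spin=[0, 0, 0, 0, 0, 0, 0, 0], hand=0.5)

```text
time: 30.7
tool_pos: [475.1, 167.7, 15.7]
tcp_rot: [3.142, -0.0, 1.572]
contact_force: [0.5, 0.1, 0.5]
grip_width: 68.9
finger_force: 0.0
```

servo_tool([
  [0, 0, -0.05],
  [0, 0, -0.15],
  [0, 0, -0.2],
  [0, 0, -0.2],
  [-0.1, 0, 0],
  [-0.2, 0, 0],
  [-0.2, 0, 0],
  [-0.2, 0, 0],
], spin=[0, 0, 0, 0, 0, 0, 0, 0])

```text
time: 31.7
tool_pos: [475.1, 26.5, 136.5]
tcp_rot: [3.14, 0.0, 1.572]
contact_force: [0.6, -0.2, -0.1]
grip_width: 68.7
finger_force: 0.0
```

```bash
python3 - <<'E'
from h import *
go((417.2,-338),136,np.pi/2)
E
```

```text
t 31.7 pos [475.1  26.5 136.5] yaw 1.572 lin [-1.822 -0.292  0.003] spin(-) deg -0.1 frac 0.001 w 68.7 ff 0.0
```

servo_tool([
  [-0.12, -0.02, 0],
  [-0.22, -0.035, 0],
  [-0.22, -0.035, 0],
  [-0.22, -0.035, 0],
  [-0.22, -0.035, 0],
  [-0.22, -0.035, 0],
  [-0.22, -0.035, 0],
  [-0.22, -0.035, 0],
], spin=[0, 0, 0, 0, 0, 0, 0, 0])

```text
time: 32.7
tool_pos: [422.0, -305.9, 136.5]
tcp_rot: [3.141, 0.0, 1.571]
contact_force: [-0.1, -0.3, 0.5]
grip_width: 68.8
finger_force: 0.0
```

servo_tool([
  [-0.12, -0.02, 0],
  [-0.042, -0.007, 0],
  [0, 0, 0],
  [0, 0, 0],
  [0, 0, 0],
  [0, 0, 0],
  [0, 0, 0],
  [0, 0, 0],
], spin=[0, 0, 0.1, 0.1, 0.11, 0.1, 0.1, 0.1], hand=0.2)

```text
time: 33.7
tool_pos: [417.3, -335.7, 136.1]
tcp_rot: [-3.141, -0.0, 0.609]
contact_force: [0.9, -0.3, -0.4]
grip_width: 55.1
finger_force: 0.0
```

```bash
python3 - <<'E'
from h import *
go((417.2,-338),8,np.radians(35))
w=optics.capture("wrist"); f=w["frame"].copy(); M=P(w)
a=np.linspace(0,2*np.pi,60); X=np.c_[417.2+16*np.cos(a),-338+16*np.sin(a),0*a+30,0*a+1]@M.T
cv2.polylines(f,[(X[:,:2]/X[:,2:]).astype(int)],True,(0,0,255),1)
cv2.imwrite("pics/w7.png",f)
E
```

```text
t 33.7 pos [ 417.3 -335.7  136.1] yaw 0.609 lin [-0.007  0.009  0.641] spin(-) deg 0.1 frac -0.001 w 55.1 ff 0.0
```

View pics/w7.png

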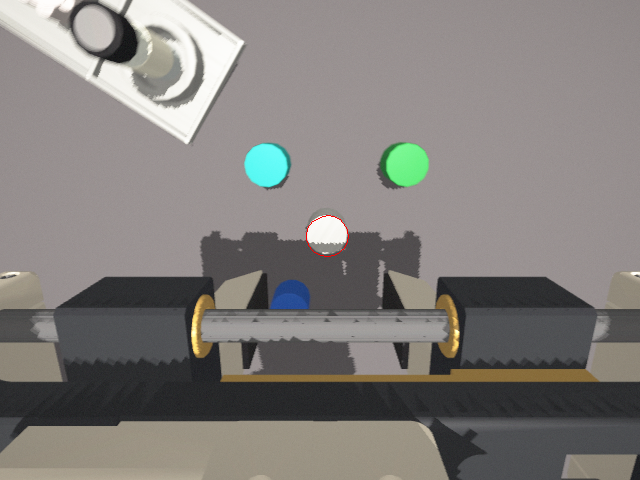

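The plug top at (327,235) matches the prediction, and the fingers (columns 265 and 385) clear the turquoise, green and blue cylinders. Descending.

servo_tool([
  [-0.007, 0.008, 0.1],
  [0, 0, 0.15],
  [0, 0, 0.15],
  [0, 0, 0.12],
  [0, 0, 0.08],
  [0, 0, 0.03],
  [0, 0, 0.012],
  [0, 0, 0],
], spin=[0, 0, 0, 0, 0, 0, 0, 0])

```text
time: 34.75
tool_pos: [417.2, -339.2, 7.9]
tcp_rot: [3.141, -0.0, 0.614]
contact_force: [-0.6, 0.4, -0.2]
grip_width: 54.9
finger_force: 0.0
```

servo_tool([
  [0, 0, 0],
  [0, 0, 0],
  [0, 0, 0],
  [0, 0, 0],
  [0, 0, 0],
  [0, 0, 0],
  [0, 0, 0],
  [0, 0, 0],
], spin=[0, 0, 0, 0, 0, 0, 0, 0], hand=-1)

```text
time: 35.75
tool_pos: [416.7, -338.8, 7.5]
tcp_rot: [-3.141, -0.0, 0.613]
contact_force: [-1.5, 1.6, 5.2]
grip_width: 31.2
finger_force: 30.0
```

servo_tool([
  [0, 0, -0.05],
  [0, 0, -0.15],
  [0, 0, -0.2],
  [0, 0, -0.2],
  [0, 0, -0.1],
  [0, 0, 0],
  [0, 0, 0],
  [0, 0, 0],
], spin=[0, 0, 0, 0, 0, -0.1, -0.1, -0.1])

```text
time: 36.75
tool_pos: [416.7, -338.8, 147.4]
tcp_rot: [-3.142, -0.0, 1.09]
contact_force: [-0.2, -0.2, -2.6]
grip_width: 31.1
finger_force: 30.0
```

servo_tool([
  [0, 0, 0],
  [0, 0, 0],
  [0, 0, 0],
  [0, 0, 0],
  [0, 0, 0],
  [0, 0, 0],
  [0, 0, 0],
  [0, 0, 0],
], spin=[-0.1, -0.1, -0.1, -0.01, 0, 0, 0, 0])

```text
time: 37.75
tool_pos: [416.8, -338.9, 147.3]
tcp_rot: [-3.142, -0.0, 1.571]
contact_force: [-0.2, 0.1, -2.3]
grip_width: 31.6
finger_force: 30.0
```

```bash
python3 - <<'E'
from h import *
go((474,119),12,np.pi/2)
t=optics.capture("top");cv2.imwrite("pics/top3.png",cv2.resize(t["frame"][210:310,210:460],None,fx=3,fy=3,interpolation=cv2.INTER_CUBIC))
E
```

```text
t 37.75 pos [ 416.8 -338.9  147.3] yaw 1.571 lin [2.289 0.287 0.676] spin(-) deg -0.0 frac 0.0 w 31.6 ff 30.0
```

View pics/top3.png

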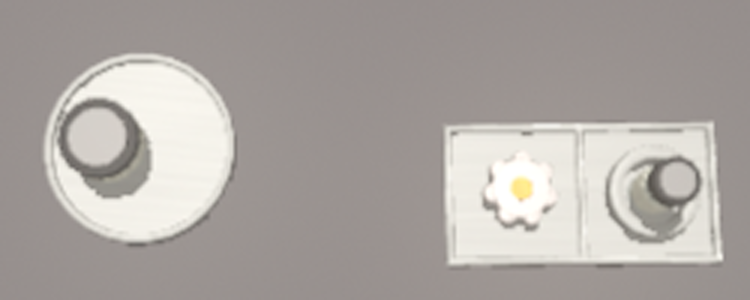

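The top view shows the jar upright in the left of the dish (cap at crop (97,136)), with free floor to its right, and the tray kit complete. Now carrying the plug over.

servo_tool([
  [0.12, 0.02, 0],
  [0.22, 0.03, 0],
  [0.22, 0.03, 0],
  [0.22, 0.03, 0],
  [0.22, 0.03, 0],
  [0.22, 0.03, 0],
  [0.22, 0.03, 0],
  [0.22, 0.03, 0],
], spin=[0, 0, 0, 0, 0, 0, 0, 0])

```text
time: 38.8
tool_pos: [462.0, -4.4, 147.5]
tcp_rot: [3.141, -0.0, 1.572]
contact_force: [1.4, 0.3, -2.8]
grip_width: 31.4
finger_force: 30.0
```

servo_tool([
  [0.22, 0.03, 0],
  [0.22, 0.02, 0],
  [0.14, 0.007, 0],
  [0.049, 0, 0],
  [0, 0, 0.1],
  [0, 0, 0.15],
  [0, 0, 0.1],
  [0, 0, 0],
], spin=[0, 0, 0, 0, 0, 0, 0, 0])

```text
time: 39.8
tool_pos: [472.4, 118.6, 76.2]
tcp_rot: [-3.138, 0.0, 1.571]
contact_force: [-0.5, 0.2, -1.2]
grip_width: 31.2
finger_force: 30.0
```

```bash
python3 - <<'E'
from h import *
go((474,119),11,np.pi/2)
t=optics.capture("top");print(onplane(t,(242.3,255.3),48))
E
```

```text
t 39.8 pos [472.4 118.6  76.2] yaw 1.571 lin [0.002 0.008 0.326] spin(-) deg -0.0 frac 0.0 w 31.2 ff 30.0
[475.6080046  166.68722435]
```

servo_tool([
  [0, 0.005, 0.06],
  [0, 0, 0.08],
  [0, 0, 0.07],
  [0, 0, 0.06],
  [0, 0, 0.035],
  [0, 0, 0.015],
  [0, 0, 0.006],
  [0, 0, 0],
], spin=[0, 0, 0, 0, 0, 0, 0, 0])

```text
time: 40.85
tool_pos: [475.1, 119.0, 12.3]
tcp_rot: [3.141, -0.0, 1.572]
contact_force: [-0.2, -0.0, -2.8]
grip_width: 31.4
finger_force: 30.0
```

servo_tool([
  [0, 0, 0],
  [0, 0, 0],
  [0, 0, 0],
  [0, 0, 0],
  [0, 0, 0],
  [0, 0, 0],
  [0, 0, 0],
  [0, 0, 0],
], spin=[0, 0, 0, 0, 0, 0, 0, 0], hand=0.2)

```text
time: 41.85
tool_pos: [474.9, 119.0, 12.1]
tcp_rot: [3.142, -0.0, 1.572]
contact_force: [-0.2, -0.1, -0.1]
grip_width: 55.2
finger_force: 0.0
```

servo_tool([
  [0, 0, -0.05],
  [0, 0, -0.15],
  [0, 0, -0.2],
  [0, 0, -0.2],
  [0, 0, -0.1],
  [0, 0.15, 0],
  [0, 0.2, 0],
  [0, 0.2, 0],
], spin=[0, 0, 0, 0, 0, 0, 0, 0])

```text
time: 42.85
tool_pos: [586.0, 119.1, 153.2]
tcp_rot: [3.141, -0.0, 1.572]
contact_force: [0.5, 0.0, 0.3]
grip_width: 55.1
finger_force: 0.0
```

servo_tool([
  [0, 0.2, 0],
  [0, 0.1, 0],
  [0, 0, 0],
  [0, 0, 0],
  [0, 0, 0],
  [0, 0, 0],
  [0, 0, 0],
  [0, 0, 0],
], spin=[0, 0, 0, 0, 0, 0, 0, 0])

```text
time: 43.85
tool_pos: [644.8, 119.1, 152.2]
tcp_rot: [3.142, -0.0, 1.572]
contact_force: [-0.8, -0.9, -0.5]
grip_width: 54.9
finger_force: 0.0
```

```bash
python3 - <<'E'
from h import *
s=optics.capture("side")["frame"]; cv2.imwrite("pics/end.png",cv2.resize(s[150:370,150:430],None,fx=2.7,fy=2.7,interpolation=cv2.INTER_CUBIC))
E
```

```text
(no output)
```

View pics/end.png

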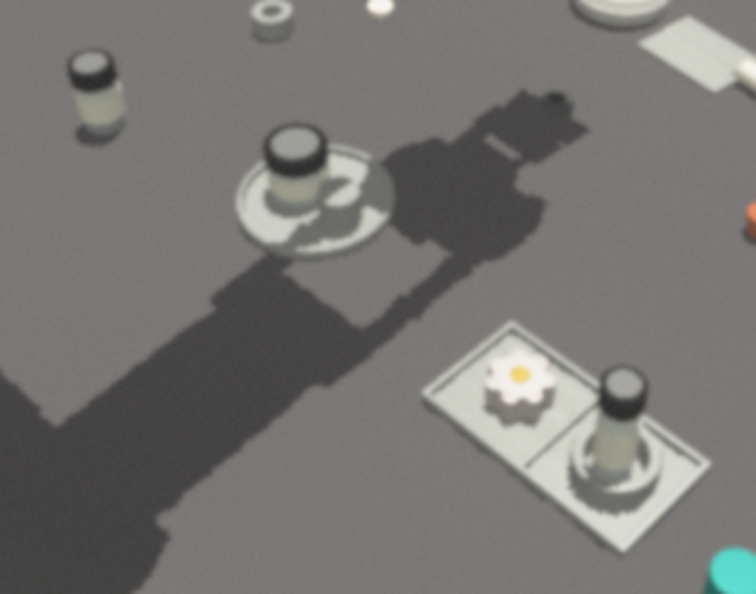

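The side view shows the jar at (296,165) upright and the plug at (340,190) beside it, in the arm's shadow. The vial stands in the ring at (618,430) and the star is flat at (520,380). The medium vial and small ring haven't moved, and the gripper is clear of everything. I'm handing in.

```bash
python3 -c "
from plant import workorder
print(workorder.close_job())"
```

```text
the job is handed in; nothing more can be done
None
```

Both kits were made up as asked and handed in at about 44 s, with the medium vial and small ring untouched; I viewed 16 pictures against the limit of 14, and the handed-in job returned no verdict.

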